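Clear the fence stops off the T-track and send the box-sizing kit on

ROBOT

A 6-joint arm with a two-finger parallel gripper is mounted at the origin on a cart in front of the work surface, level with it; the furniture and walls round the work are solid. World frame = base frame: x ahead of the robot, y to its left, z up, the work surface at z = 0. Lengths are in m, angles in rad, forces in N, time in s.
With the tool pointing down it reaches from about 0.35 to 0.775 m from the base axis. Payload 7.3 kg.
Tool frame: the origin (TCP) lies at the very end of the fingers, on their centre line; the grasp point (between the pads) lies 19 mm behind it; z points along the fingers, y is the line along which they close (so a half turn about z gives the same grasp; the last joint's range is limited). The gripper opens to 92 mm and grips with 3 to 60 N. Pads are 19 mm wide; open, the fingers measure 130 mm over their backs; the gripper's body (75 mm by 190 mm) begins 47 mm behind the grasp point.
Start: joints at [1.041, 0.342, 1.524, -0, 1.275, -0.146], TCP at [0.197, 0.487, 0.227] pointing down, gripper open.
Joint ranges: [-2.53, 2.53], [-0.77, 2.02], [0.04, 2.7], [-1, 4.14], [0.28, 2.66], [-3.11, 3.11]. Speed limits (rad/s): [2.57, 2.57, 3.14, 3.14, 3.14, 3.14].

INTERFACE

Orientations are given as [roll, pitch, yaw] about the fixed x, y, z axes, in that order (R = Rz(yaw) Ry(pitch) Rx(roll)).
In Python, from cell import robot, read_camera, get_calibration gives the robot as it stands. The module is installed in compiled form; this text tells all that it offers.
- The arm moves only by the tool send_rows, never from a script. Its argument "plan" is a list of rows, each a list of 2 entries, a list of its own where there are three numbers: the shift along the tool's x, y, z as a fraction of full scale, then the turn, a rotation vector about the tool's x, y, z as a fraction of full scale. A call has exactly 10 rows; each row shifts and turns the commanded pose from where the row before left it, along the tool's axes as they then stand; what a row does not reach is not made up. Full scale, the value 1, is 0.025 m for a shift and 90 degrees for a turn. A row lasts 1/8 s, in which the tool goes at most 62.5 mm and 10.7 degrees, less where a joint would pass 70% of its speed; a pose out of reach is approached as far as the arm can. A call with a number of a shift or a turn outside -1 to 1 is refused whole. A call with a gripper value outside its range is refused whole. "gripper" is the opening, from -1 (shut) to 1 (fully open), so that 0 is half open, set as the call begins (left out, the last holds). The fingers move at their own pace and stop on an object; "force" is the grip in N (left out, the last holds). Time passes only in rows, so rows that do not move let the fingers close, or fill a call up. It gives the time, the measured TCP pose, the force, the opening and the grip force at its end, in the units of the state.
- robot.observe(): the state, without advancing time (a new reading comes with each control period).
- read_camera(name): name is "scene" or "top" or "wrist"; returns (picture, depth): 384x512x3 uint8, blue, green, red; 384x512 float32, m along the optical axis (not along the pixel's ray), 0 where there is no reading.
- get_calibration(name): a dict with "intrinsics" (3x3 intrinsics, pixels), "dist_coeffs" ([k1, k2, p1, p2, k3] as OpenCV has them; the pictures are not rectified), "rvec" (rotation vector, rad) and "tvec" (3), from world to camera coordinates, as OpenCV has them. Camera axes: x right, y down, z forward; pixel columns grow to the right and rows downward; lengths in m; the calibration is good to about 2 mm. A picture is of the moment at which its call begins: read the wrist's pose just before it. get_calibration takes no time and is no camera call; for the wrist camera it gives the pose at the moment of the call.
- robot.hand_in(): hands the job in; it is judged then, once.
The state is a dict: "time": time; "qpos": joint angles; "qvel": joint speeds; "joint_efforts": joint torques, N m; "tool_pos": TCP position; "tool_rot": TCP orientation; "contact_force": force on the tool from outside, world axes, zero at the start; "torque": the same for the moment, N m; "opening": finger opening in m; "grip_force": force on a finger pad.
Only numpy, scipy, OpenCV 4.12 (cv2) and the standard library are available. Lean on these libraries where they do the work, as an engineer would, in place of code of your own. Each camera call takes 0.05 s, during which the arm holds its last target. There are 200 camera calls.

TASK

The box-sizing kit is wanted at the next station. First bring the carrier tray along its rail to the loading station (green mark) so that it clicks into its detent; then slide every fence stop along the T-track to the open end, lift it off and put it in the tray, and put the white box of staples in as well; when all are in and let go, push the carrier along the rail until it clicks in at the next station (yellow mark). Do not disturb the label roll, the tape measure or the stapler.

Things in the scene. Friction and masses are not known exactly. Their poses are not given: they have to be found in the camera images.
- track: aluminium T-track fixed on the bench, 60 mm wide (x), 360 long (y), 24 high; origin: centre of its underside; y points along the slot to the open end. Channel floor 6 mm above the bench, channel 46 mm wide, 12 high; lips 6 mm thick leave a slot 22 mm wide. Lips from y = -180 to +110 mm; the other end (y = -180 to -172 mm) is shut by a black plate
- track_exit (a point): middle of the track's open end, on the channel floor (6 mm above the bench), 148 mm from the track's centre along its y: from y = +110 to +180 mm the bare floor goes on without lips, as far as a yellow line. A stop standing with its centre here is clear of the lips and lifts straight up
- stop_red_mid (a point): red fence stop (may be absent), captive in the track at the start; 79 mm tall, 0.14-0.28 kg. Dark T-foot 42 x 44 x 9 mm (x, y, z), neck 17 x 36 mm up to 21 mm, painted head 34 x 36 mm from 21 to 71 mm, black knob 24 mm wide on top. Point: centre of the head, 46 mm above the underside; z up, y along the track. Grip the head across its 34 mm (x) faces. Play in the slot: 2 mm sideways, 3 mm up
- stop_yellow_mid (a point): yellow fence stop (may be absent), captive in the track at the start; 79 mm tall, 0.14-0.28 kg. Dark T-foot 42 x 44 x 9 mm (x, y, z), neck 17 x 36 mm up to 21 mm, painted head 34 x 36 mm from 21 to 71 mm, black knob 24 mm wide on top. Point: centre of the head, 46 mm above the underside; z up, y along the track. Grip the head across its 34 mm (x) faces. Play in the slot: 2 mm sideways, 3 mm up
- stop_white_mid (a point): white fence stop (may be absent), captive in the track at the start; 79 mm tall, 0.14-0.28 kg. Dark T-foot 42 x 44 x 9 mm (x, y, z), neck 17 x 36 mm up to 21 mm, painted head 34 x 36 mm from 21 to 71 mm, black knob 24 mm wide on top. Point: centre of the head, 46 mm above the underside; z up, y along the track. Grip the head across its 34 mm (x) faces. Play in the slot: 2 mm sideways, 3 mm up
- staple_box_mid (a point): white box of staples lying loose on the bench to the right, 36 x 62 x 22 mm (x, y, z), about 0.09 kg; the point is its centre, 11 mm above its underside
- carrier (a joint): carrier's travel along its rail, m: 0 = loading station (green mark, left), 0.18 = next station (yellow mark, right), end stops at -0.02 and 0.20; grows along the tray's -y. At a station a sprung ball drops between ridges: about 6 N in or out, pulls in from 5 mm; else 1 N friction. The tray's black pointer then faces the mark. Starts between the stations
- carrier_floor (a point): centre of the tray's inner floor (30 mm above the bench), axes of the tray: y along the rail (to the left), z up. Plywood tray, inside 100 mm (x) by 290 mm (y), walls 18 mm high and 4 mm thick; the handle post stands in its middle, so the stops and the staple box go in a row along y on either side of it, standing or lying
- carrier_grip (a point): point to grip on the tray's handle: upright black round post, 20 mm in diameter, in the centre of the tray, from the tray floor to 72 mm above it; the point is on its axis, 52 mm above the tray floor (82 mm above the bench). Foot flange 34 mm in diameter, 4 mm high
- label_roll: white label roll, 95 mm in diameter and 102 mm tall, standing behind the track; bystander, origin at the centre of its underside
- tape_measure: yellow tape measure, 35 x 66 x 64 mm, standing at the left; bystander, origin at the centre of its underside
- stapler: red and black stapler, 32 x 142 x 54 mm, standing at the back right; bystander, origin at the centre of its underside
Things that resemble listed ones, but are neither listed nor needed, are in the scene too. What is shaped like the part that bears stop_white_mid but blue is not meant.

How it is judged:
By the outcome, as a careful person would: the job done as asked, in the order asked, and still so for the second after the job is handed in, with the robot touching nothing.
Of stop_red, stop_yellow, stop_white only 2 to 3 are there at a start; the rules pass over those that are not, and their reading is None.
At some moment in a run one of staple_box may be knocked a few centimetres aside while the robot is not near it.
Once in a run the grip may slacken for a moment while it holds something.
It also fails if it takes over 210 s, if anything falls off the work surface, if the arm or the gripper's body presses on something with over 40 N, if the wrist force passes 120 N, or if a joint passes its speed limit or range.

## Working session

There is one attempt and no reset: what is moved stays moved. The work goes in short steps, Python scripts to look and compute and a tool call to move; the robot and the scene stay as the last step left them, time stands still between calls to the robot, and variables do not carry over. Pictures are saved under pics/ and viewed, at most 14 in all, crops included, and the job is handed in when it is done.

Besides the shell and the picture viewer there is one more tool, called after "Request:" as name([rows], argument=value, ...), one row to a line, values as JSON. send_rows: Moves the arm, as the interface text tells. Shift numbers are shares of 0.025 m and turn numbers shares of 90 degrees, none past 1 either way. Its arguments: {"type":"object","properties":{"plan":{"type":"array"},"gripper":{"type":"number"},"force":{"type":"number"}},"required":["plan"]}

```bash
mkdir -p pics; cat > h.py <<'E'
import numpy as np,cv2
from cell import robot,read_camera,get_calibration
def look(name):
    c=get_calibration(name); im,d=read_camera(name); return im,d,c
def cam(c):
    R=cv2.Rodrigues(np.array(c["rvec"],float))[0]; t=np.array(c["tvec"],float).ravel(); return R,t
def ray(c,uv,z):
    R,t=cam(c); K=np.array(c["intrinsics"],float);D=np.array(c["dist_coeffs"],float)
    p=cv2.undistortPoints(np.array(uv,float).reshape(-1,1,2),K,D).reshape(-1,2)
    r=np.c_[p,np.ones(len(p))]@R; o=-R.T@t
    s=(z-o[2])/r[:,2]; return o+r*s[:,None]
def cloud(d,c):
    R,t=cam(c); K=np.array(c["intrinsics"],float);D=np.array(c["dist_coeffs"],float)
    h,w=d.shape; u,v=np.meshgrid(np.arange(w),np.arange(h))
    p=cv2.undistortPoints(np.stack([u,v],-1).reshape(-1,1,2).astype(float),K,D).reshape(-1,2)
    P=np.c_[p,np.ones(len(p))]*d.reshape(-1,1)
    P=(P-t)@R; P[d.reshape(-1)==0]=np.nan; return P.reshape(h,w,3)
E
python3 - <<'E'
from h import *
for n in ("scene","top"):
    im,d,c=look(n); np.savez(f"{n}.npz",im=im,d=d); cv2.imwrite(f"pics/{n}0.png",cv2.resize(im,(800,600),interpolation=cv2.INTER_CUBIC))
    R,t=cam(c); print(n,-R.T@t, (d>0).mean())
s=robot.observe();print(s["time"],s["tool_pos"],s["tool_rot"],s["opening"])
E
```

```text
scene [0.29685761 0.58008547 0.87294254] 0.9960784912109375
top [0.5434862  0.01451421 1.0882249 ] 0.9959309895833334
0.1 [0.19638656 0.48648551 0.22610121] [-3.14021216e+00 -1.87339017e-04  2.75780850e+00] 0.09202493988802314
```

View pics/top0.png

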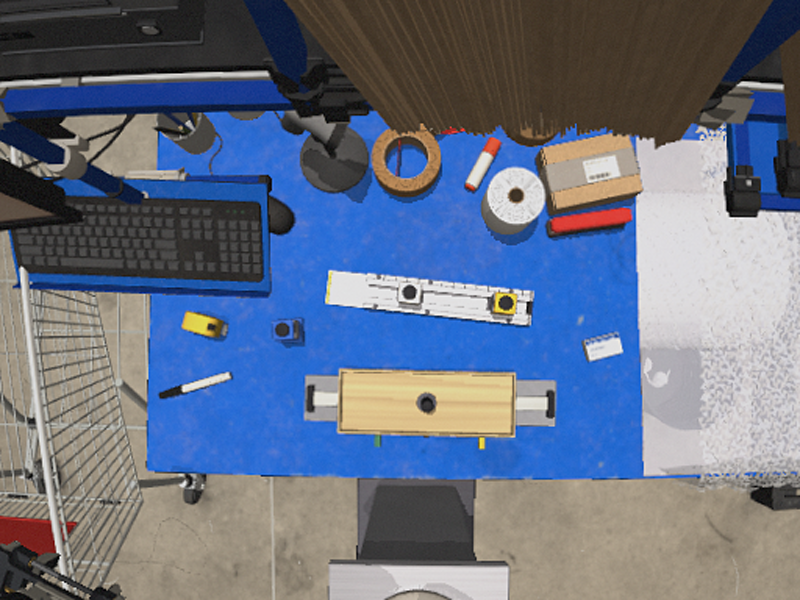

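View pics/scene0.png

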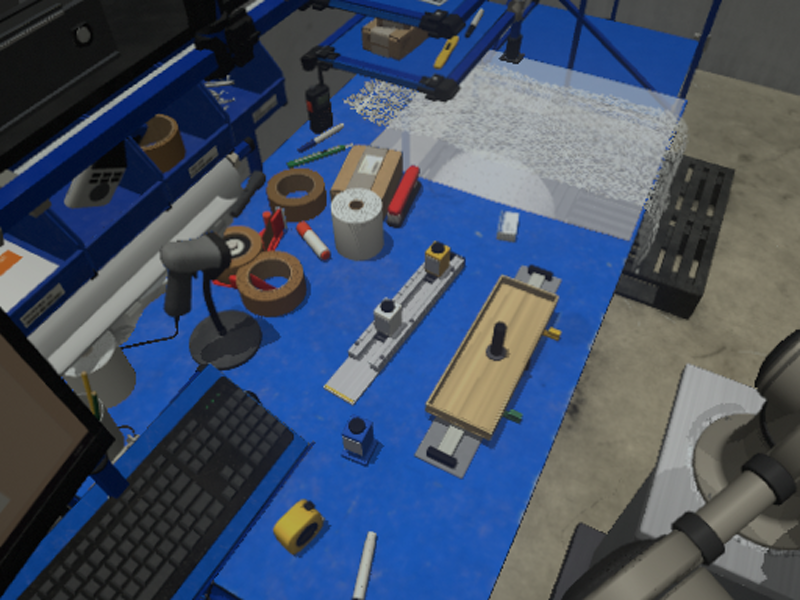

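The top view shows the white stop at (409,290) and the yellow one at (505,300), with no red stop. The staple box is at (603,346) and the handle at (427,403). The green mark is at (378,440) and the yellow mark at (482,443). The blue stop at (288,330) is a decoy: wrong colour and not in the track.

```bash
cat > m.py <<'E'
from h import *
z=np.load("top.npz");im,d=z["im"],z["d"];c=get_calibration("top");P=cloud(d,c)
s=512/800
def at(u,v,zz): return ray(c,[[u*s,v*s]],zz)[0].round(4)
def blob(name,u0,v0,u1,v1,zl,zh,cond=None):
    sl=np.s_[int(v0*s):int(v1*s),int(u0*s):int(u1*s)]
    Q=P[sl].reshape(-1,3);C=im[sl].reshape(-1,3).astype(int)
    m=(Q[:,2]>zl)&(Q[:,2]<zh)
    if cond: m&=cond(C)
    q=Q[m]; r=cv2.minAreaRect((q[:,:2]*1000).astype(np.float32))
    print(name,len(q),"mean",q.mean(0).round(4),"rect",np.round(r[0],1),np.round(r[1],1),round(r[2],1),"z",q[:,2].min().round(3),q[:,2].max().round(3))
blob("knobW",390,265,430,315,.074,.1)
blob("headW",390,265,430,315,.06,.1)
blob("knobY",485,280,530,320,.074,.1)
blob("headY",485,280,530,320,.06,.1)
blob("trackfloor",325,262,366,310,.003,.012)
blob("tracklips",325,262,540,335,.018,.028)
blob("staple",570,320,640,375,.015,.03)
blob("post",410,385,445,420,.085,.12)
blob("tray",330,360,525,445,.04,.056)
blob("green",365,430,390,455,-.02,.03,lambda C:(C[:,1]>C[:,0]+20)&(C[:,1]>C[:,2]+20))
blob("yellow",470,430,495,455,-.02,.03,lambda C:(C[:,1]>C[:,0]+40)&(C[:,2]>C[:,0]+40))
blob("tape",175,300,235,345,.03,.09)
blob("roll",470,160,560,250,.09,.12)
blob("stapler",540,200,640,240,.03,.08)
for r in ((366,430,510,460),): 
    a=cv2.resize(im[int(225*s):int(470*s),int(290*s):int(640*s)],(784,549),interpolation=cv2.INTER_CUBIC)
    cv2.imwrite("pics/crop1.png",a)
E
python3 m.py
```

```text
knobW 174 mean [0.624  0.0214 0.0804] rect [624.4  21.6] [36.  33.1] 83.3 z 0.074 0.09
headW 197 mean [0.624  0.0217 0.0794] rect [624.7  21.7] [37.8 34.1] 84.4 z 0.067 0.09
knobY 174 mean [ 0.6088 -0.1356  0.0803] rect [ 609.3 -136.1] [36.1 33.6] 89.2 z 0.074 0.089
headY 204 mean [ 0.6084 -0.1343  0.0788] rect [ 608.9 -136.3] [39.3 34.2] 84.5 z 0.062 0.089
trackfloor 545 mean [0.6366 0.1343 0.0066] rect [642.9 135.2] [83.1 70.1] 0.6 z 0.003 0.012
tracklips 1334 mean [ 0.6165 -0.0474  0.0242] rect [617.8 -47.2] [291.6  60.5] 84.4 z 0.018 0.028
staple 294 mean [ 0.539  -0.3151  0.0225] rect [ 539. -316.] [34.3 62.7] 15.3 z 0.016 0.028
post 53 mean [ 0.442  -0.0085  0.1003] rect [441.5  -8.9] [18.3 17.7] 48.2 z 0.086 0.105
tray 573 mean [ 0.438  -0.0091  0.0473] rect [440.4  -9.3] [299.9 109.8] 89.2 z 0.04 0.053
green 18 mean [0.373  0.0738 0.0188] rect [372.5  74.1] [ 5.6 16.1] 90.0 z 0.016 0.022
yellow 39 mean [ 0.3779 -0.1041  0.0198] rect [ 379.1 -101.8] [32. 32.] 0.4 z 0.008 0.03
tape 309 mean [0.5684 0.3741 0.0575] rect [569.  378.8] [63.3 35.2] 75.7 z 0.03 0.066
roll 1008 mean [ 0.7814 -0.1492  0.0999] rect [ 782.2 -149.3] [92.5 92.5] 75.2 z 0.09 0.106
stapler 717 mean [ 0.762  -0.2793  0.0499] rect [ 764.6 -287.7] [ 55.5 137.8] 1.7 z 0.03 0.067
```

View pics/crop1.png

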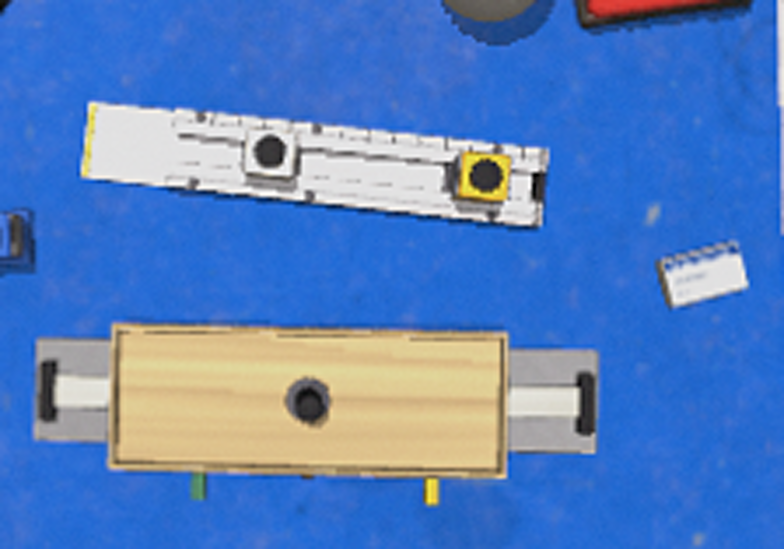

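The crop confirms the scene: white stop at (270,160) and yellow at (485,180) in the track, the staple box at (703,273), and blue at (10,240) off the track. Now I'll turn the tool to the tray's yaw and go to the handle.

Request:
send_rows([
  [[0, 0, 0], [0, 0, 0.11]],
  [[0, 0, 0], [0, 0, 0.11]],
  [[0, 0, 0], [0, 0, 0.11]],
  [[0, 0, 0], [0, 0, 0.11]],
  [[0, 0, 0], [0, 0, 0.11]],
  [[0, 0, 0], [0, 0, 0.11]],
  [[0, 0, 0], [0, 0, 0.108]],
  [[-1, 1, 0], [0, 0, 0]],
  [[-1, 1, 0], [0, 0, 0]],
  [[-1, 1, 0], [0, 0, 0]],
], gripper=0.2, force=25)

```text
time: 1.35
tool_pos: [0.2705, 0.4094, 0.2264]
tool_rot: [-3.141, 0.001, 1.552]
contact_force: [0.2, -0.4, 0.2]
opening: 0.0552
grip_force: 0.0
```

Request:
send_rows([
  [[-1, 0.9, 0], [0, 0, 0]],
  [[-1, 0.9, 0], [0, 0, 0]],
  [[-1, 0.9, 0], [0, 0, 0]],
  [[-1, 0.9, 0], [0, 0, 0]],
  [[-1, 0.9, 0], [0, 0, 0]],
  [[-1, 0.9, 0], [0, 0, 0]],
  [[-1, 0.8, 0], [0, 0, 0]],
  [[-1, 0.6, 0], [0, 0, 0]],
  [[-1, 0, 0], [0, 0, 0]],
  [[-1, 0, 0], [0, 0, 0]],
])

```text
time: 2.6
tool_pos: [0.4351, 0.1562, 0.2263]
tool_rot: [-3.141, 0.0, 1.551]
contact_force: [0.8, -0.2, -0.2]
opening: 0.0549
grip_force: 0.0
```

```bash
cat > go.py <<'E'
import sys
from h import *
from scipy.spatial.transform import Rotation as Ro
def go(x,y,z,yaw=None):
    s=robot.observe(); p=np.array(s["tool_pos"]); R=Ro.from_euler("xyz",s["tool_rot"])
    print("t",round(s["time"],2),"pos",p.round(4),"rot",np.round(s["tool_rot"],4),"f",np.round(s["contact_force"],1),"op",round(s["opening"],4),"gf",s["grip_force"])
    if yaw is not None:
        T=Ro.from_euler("xyz",[np.pi,0,np.radians(yaw)]); print("turn/90deg",(np.degrees((R.inv()*T).as_rotvec())/90).round(4)); R2=T
    else: R2=R
    d=np.array([x,y,z])-p
    print("shift units (before turn)",(R.inv().apply(d)/.025).round(3),"(after turn)",(R2.inv().apply(d)/.025).round(3))
if __name__=="__main__": go(*map(float,sys.argv[1:]))
E
python3 go.py 0.4418 -0.0089 0.063 88.8
```

```text
t 2.6 pos [0.4351 0.1562 0.2263] rot [-3.1406e+00  2.0000e-04  1.5512e+00] f [ 0.8 -0.2 -0.2] op 0.0549 gf 0.0
turn/90deg [-0.0006  0.0001  0.0009]
shift units (before turn) [-6.596  0.405  6.532] (after turn) [-6.597  0.408  6.531]
```

Request:
send_rows([
  [[-1, 0.06, 0.5], [0, 0, 0]],
  [[-1, 0.06, 0.5], [0, 0, 0]],
  [[-1, 0.06, 0.5], [0, 0, 0]],
  [[-1, 0.06, 0.5], [0, 0, 0]],
  [[-1, 0.06, 0.5], [0, 0, 0]],
  [[-1, 0.06, 0.5], [0, 0, 0]],
  [[-0.6, 0.04, 0.5], [0, 0, 0]],
  [[0, 0, 1], [0, 0, 0]],
  [[0, 0, 1], [0, 0, 0]],
  [[0, 0, 1], [0, 0, 0]],
])

```text
time: 3.85
tool_pos: [0.4419, -0.0079, 0.0632]
tool_rot: [-3.142, -0.0, 1.551]
contact_force: [0.1, 0.6, 0.2]
opening: 0.0549
grip_force: 0.0
```

Request:
send_rows([
  [[0, 0, 0], [0, 0, 0]],
  [[0, 0, 0], [0, 0, 0]],
  [[0, 0, 0], [0, 0, 0]],
  [[0, 0, 0], [0, 0, 0]],
  [[0, 0, 0], [0, 0, 0]],
  [[0, 0, 0], [0, 0, 0]],
  [[0, 0, 0], [0, 0, 0]],
  [[0, 0, 0], [0, 0, 0]],
  [[0, 0, 0], [0, 0, 0]],
  [[0, 0, 0], [0, 0, 0]],
], gripper=-1, force=25)

```text
time: 5.1
tool_pos: [0.4405, -0.0078, 0.0647]
tool_rot: [-3.139, -0.0, 1.552]
contact_force: [-5.9, -1.2, 6.2]
opening: 0.0192
grip_force: 25.0
```

Request:
send_rows([
  [[0.2, -0.05, 0], [0, 0, 0]],
  [[0.4, 0, 0], [0, 0, 0]],
  [[0.4, 0, 0], [0, 0, 0]],
  [[0.4, 0, 0], [0, 0, 0]],
  [[0.4, 0, 0], [0, 0, 0]],
  [[0.4, 0, 0], [0, 0, 0]],
  [[0.4, 0, 0], [0, 0, 0]],
  [[0.4, 0, 0], [0, 0, 0]],
  [[0.2, 0, 0], [0, 0, 0]],
  [[0.1, 0, 0], [0, 0, 0]],
])

```text
time: 6.35
tool_pos: [0.4416, 0.0752, 0.0647]
tool_rot: [-3.14, 0.0, 1.553]
contact_force: [-5.6, -6.4, 8.5]
opening: 0.0197
grip_force: 25.0
```

```bash
cat > marks.py <<'E'
from h import *
import sys
im,d,c=look("top");s=512/800
a=im[262:296,225:330]; 
cv2.imwrite(f"pics/{sys.argv[1]}.png",cv2.resize(a,(798,258),interpolation=cv2.INTER_CUBIC))
hsv=cv2.cvtColor(im,cv2.COLOR_BGR2HSV)
E
python3 marks.py mk1
```

```text
(no output)
```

View pics/mk1.png

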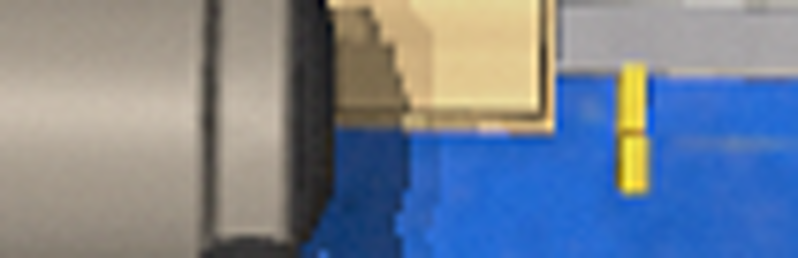

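Request:
send_rows([
  [[0.04, 0, 0], [0, 0, 0]],
  [[0.04, 0, 0], [0, 0, 0]],
  [[0, 0, 0], [0, 0, 0]],
  [[0, 0, 0], [0, 0, 0]],
  [[0, 0, 0], [0, 0, 0]],
  [[0, 0, 0], [0, 0, 0]],
  [[0, 0, 0], [0, 0, 0]],
  [[0, 0, 0], [0, 0, 0]],
  [[0, 0, 0], [0, 0, 0]],
  [[0, 0, 0], [0, 0, 0]],
])

```text
time: 7.65
tool_pos: [0.4416, 0.0767, 0.0647]
tool_rot: [-3.14, 0.0, 1.552]
contact_force: [-4.6, -2.7, 7.6]
opening: 0.0194
grip_force: 25.0
```

Request:
send_rows([
  [[0.04, 0, 0], [0, 0, 0]],
  [[0.04, 0, 0], [0, 0, 0]],
  [[0, 0, 0], [0, 0, 0]],
  [[0, 0, 0], [0, 0, 0]],
  [[0, 0, 0], [0, 0, 0]],
  [[0, 0, 0], [0, 0, 0]],
  [[0, 0, 0], [0, 0, 0]],
  [[0, 0, 0], [0, 0, 0]],
  [[0, 0, 0], [0, 0, 0]],
  [[0, 0, 0], [0, 0, 0]],
])

```text
time: 8.9
tool_pos: [0.4416, 0.0789, 0.0647]
tool_rot: [-3.14, 0.0, 1.552]
contact_force: [-4.8, -1.4, 8.5]
opening: 0.0199
grip_force: 25.0
```

Request:
send_rows([
  [[0, 0, 0], [0, 0, 0]],
  [[0, 0, 0], [0, 0, 0]],
  [[0, 0, 0], [0, 0, 0]],
  [[0, 0, 0], [0, 0, 0]],
  [[0, 0, -0.5], [0, 0, 0]],
  [[0, 0, -1], [0, 0, 0]],
  [[0, 0.5, -1], [0, 0, 0]],
  [[0, 1, -1], [0, 0, 0]],
  [[0, 1, -1], [0, 0, 0]],
  [[0, 1, 0], [0, 0, 0]],
], gripper=0.2)

```text
time: 10.15
tool_pos: [0.532, 0.0768, 0.18]
tool_rot: [3.136, -0.0, 1.551]
contact_force: [0.6, -0.6, -1.0]
opening: 0.0555
grip_force: 0.0
```

Request:
send_rows([
  [[0, 1, 0], [0, 0, 0]],
  [[0, 1, 0], [0, 0, 0]],
  [[0, 1, 0], [0, 0, 0]],
  [[0, 1, 0], [0, 0, 0]],
  [[0, 0.5, 0], [0, 0, 0.05]],
  [[0, 0, 0], [0, 0, 0]],
  [[0, 0, 0], [0, 0, 0]],
  [[0, 0, 0], [0, 0, 0]],
  [[0, 0, 0], [0, 0, 0]],
  [[0, 0, 0], [0, 0, 0]],
])

```text
time: 11.4
tool_pos: [0.6423, 0.0747, 0.1769]
tool_rot: [3.141, -0.0, 1.473]
contact_force: [0.3, -1.0, -0.3]
opening: 0.0553
grip_force: 0.0
```

```bash
cat > marks.py <<'E'
from h import *
import sys
ims={}
for n in("top","scene"):
    im,d,c=look(n); ims[n]=im
    uv=lambda p: cv2.projectPoints(np.array([p],float),np.array(c["rvec"],float),np.array(c["tvec"],float),np.array(c["intrinsics"],float),np.array(c["dist_coeffs"],float))[0].ravel()
    P=cloud(d,c)
    m=(P[...,2]>.085)&(P[...,2]<.115)&(abs(P[...,0]-.443)<.025)&(abs(P[...,1])<.2)&(im.max(2)<90)
    if m.any(): print(n,"post",m.sum(),np.nanmedian(P[m],0).round(4))
    if n=="top":
        h=cv2.cvtColor(im,cv2.COLOR_BGR2HSV)
        for nm,lo,hi,yc in(("green",40,85,.074),("yellow",20,33,-.104)):
            m=(h[...,0]>=lo)&(h[...,0]<=hi)&(h[...,1]>150)&(abs(P[...,1]-yc)<.02)&(abs(P[...,0]-.372)<.03)
            v,u=np.nonzero(m); 
            if len(u): print(nm,len(u),ray(c,[[u.mean(),v.mean()]],.019)[0].round(4))
        m=(P[...,2]>.043)&(P[...,2]<.053)&(P[...,0]<.51)&(P[...,0]>.38)
        y=P[...,1][m&(abs(P[...,1])<.3)]; print("tray wall y",np.percentile(y,[1,99]).round(4),y.min().round(4),y.max().round(4))
    u,v=uv([.375,.04,.02]); u,v=int(u),int(v)
    w,hh=(100,40) if n=="top" else (60,45)
    u=min(max(u,w),511-w);v=min(max(v,hh),383-hh)
    ims[n]=cv2.resize(im[v-hh:v+hh,u-w:u+w],(400 if n=="scene" else 800,300 if n=="scene" else 320),interpolation=cv2.INTER_CUBIC)
o=np.zeros((620,800,3),np.uint8)[:600]; o[:280]=ims["top"][:280]; o[300:600,:400]=ims["scene"]
cv2.imwrite(f"pics/{sys.argv[1]}.png",o)
E
python3 marks.py mk2; python3 go.py .635 .135 .1 84.4
```

```text
yellow 46 [ 0.3815 -0.1048  0.019 ]
tray wall y [-0.0708  0.1891] -0.0711 0.1949
scene post 69 [0.4399 0.0825 0.0999]
t 11.5 pos [0.6423 0.0746 0.1768] rot [ 3.1415e+00 -1.0000e-04  1.4730e+00] f [ 0.5 -0.1  0.2] op 0.055 gf 0.0
turn/90deg [ 0. -0. -0.]
shift units (before turn) [ 2.374 -0.528  3.071] (after turn) [ 2.375 -0.528  3.071]
```

View pics/mk2.png

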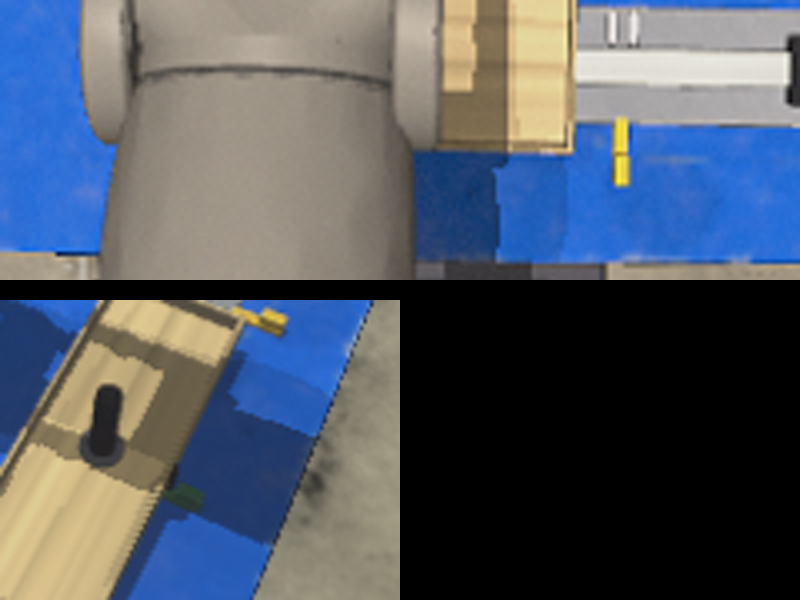

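```bash
python3 - <<'E'
from h import *
z=np.load("top.npz");c=get_calibration("top")
h0=z["im"];im,d,_=look("top")
# sub-pixel right outer edge of the tray along its middle rows (blueness/greyness gradient), cast at wall top 0.048
for n,a in(("init",h0),("now",im)):
    for row in (242,246,262,266,270):
        g=a[row,280:350].astype(int); s=(g[:,2]-g[:,0])  # wood: R>>B
        e=np.nonzero((s[:-1]>15)&(s[1:]<=15))[0]
        if len(e):
            i=e[-1]; u=280+i+(s[i]-15)/(s[i]-s[i+1]); print(n,row,u.round(2),ray(c,[[u,row]],.048)[0].round(4))
z2=np.load("scene.npz");c=get_calibration("scene");im2,d2,_=look("scene")
for n,i2,dd in(("init",z2["im"],z2["d"]),("now",im2,d2)):
    P=cloud(dd,c);m=(P[...,2]>.09)&(P[...,2]<.1)&(abs(P[...,0]-.443)<.025)&(abs(P[...,1]-.03)<.1)&(i2.max(2)<90)
    print(n,m.sum(),np.nanmean(P[m],0))
E
```

```text
init 242 329.4 [ 0.4842 -0.1576  0.048 ]
init 246 330.38 [ 0.4737 -0.1603  0.048 ]
init 262 329.89 [ 0.4319 -0.1593  0.048 ]
init 266 329.81 [ 0.4215 -0.1592  0.048 ]
init 270 329.71 [ 0.4111 -0.159   0.048 ]
now 242 296.67 [ 0.4834 -0.0718  0.048 ]
now 246 296.87 [ 0.473  -0.0724  0.048 ]
now 262 296.74 [ 0.4313 -0.0724  0.048 ]
now 266 296.73 [ 0.4208 -0.0725  0.048 ]
now 270 309.78 [ 0.4107 -0.1067  0.048 ]
init 24 [ 0.43981712 -0.00301915  0.09499461]
now 21 [0.44023343 0.08411551 0.09615405]
```

```bash
python3 go.py .609 -.136 .1 84.4
```

```text
t 11.6 pos [0.6424 0.0746 0.1767] rot [-3.1416e+00 -1.0000e-04  1.4730e+00] f [ 0.3 -0.6 -0.6] op 0.0549 gf 0.0
turn/90deg [-0.     -0.     -0.0001]
shift units (before turn) [-8.515 -0.506  3.068] (after turn) [-8.515 -0.507  3.069]
```

Request:
send_rows([
  [[-1, -0.06, 0], [0, 0, 0]],
  [[-1, -0.06, 0], [0, 0, 0]],
  [[-1, -0.06, 0], [0, 0, 0]],
  [[-1, -0.06, 0], [0, 0, 0]],
  [[-1, -0.06, 0], [0, 0, 0]],
  [[-1, -0.06, 0], [0, 0, 0]],
  [[-1, -0.06, 0.3], [0, 0, 0]],
  [[-1, -0.09, 0.6], [0, 0, 0]],
  [[-0.5, 0, 0.8], [0, 0, 0]],
  [[0, 0, 0.7], [0, 0, 0]],
], gripper=0.4)

```text
time: 12.85
tool_pos: [0.6087, -0.1368, 0.116]
tool_rot: [-3.141, 0.0, 1.471]
contact_force: [-0.8, 0.3, 0.3]
opening: 0.0643
grip_force: 0.0
```

```bash
python3 marks.py mk3; python3 go.py .609 -.136 .034 84.4; python3 - <<'E'
from h import *
im,d,c=look("wrist"); cv2.imwrite("pics/w1.png",im)
P=cloud(d,c)
m=(P[...,2]>.068)&(P[...,2]<.095)&(abs(P[...,0]-.609)<.03)&(abs(P[...,1]+.136)<.03)
print(m.sum(),np.nanmean(P[m],0)); print(cv2.minAreaRect((P[m][:,:2]*1000).astype(np.float32)) if m.sum()>5 else "")
E
```

```text
top post 49 [0.4431 0.0775 0.1016]
tray wall y [-0.0687  0.2258] -0.0701 0.226
scene post 70 [0.4399 0.0823 0.0999]
t 12.95 pos [ 0.6077 -0.1355  0.1146] rot [-3.1376e+00 -1.1000e-03  1.4723e+00] f [-0.4  0.   0.7] op 0.0646 gf 0.0
turn/90deg [-0.0025 -0.0007 -0.0005]
shift units (before turn) [-0.017  0.067  3.225] (after turn) [-0.013  0.054  3.225]
2547 [ 0.60843872 -0.13114067  0.08064425]
((608.1978149414062, -133.8135986328125), (36.14991760253906, 33.8392448425293), 83.77558135986328)
```

View pics/mk3.png

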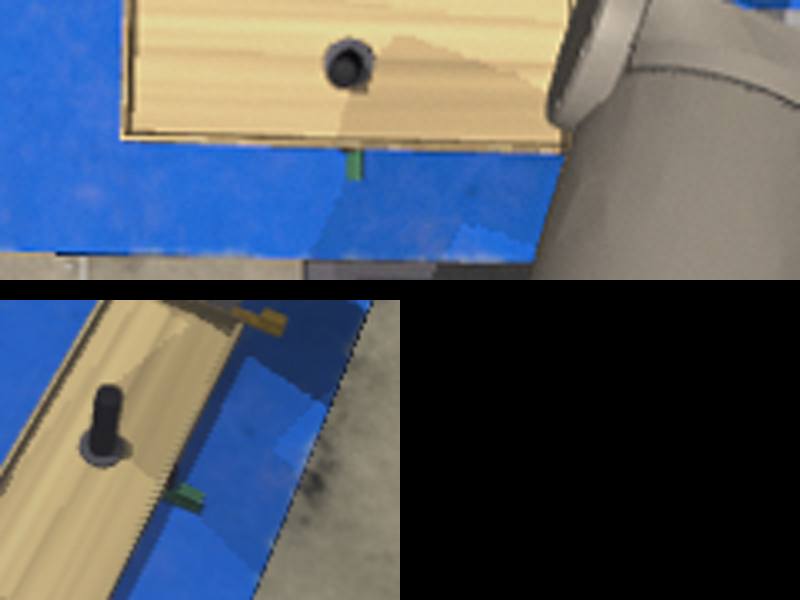

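The post is at (349,64) and the green mark at (354,165). Allowing for rail lean and parallax they line up, so the carrier is in its detent. Next I'll grip the yellow stop and push both stops toward the exit.

Request:
send_rows([
  [[0, 0.03, 0.8], [0, 0, 0]],
  [[0, 0, 0.8], [0, 0, 0]],
  [[0, 0, 0.8], [0, 0, 0]],
  [[0, 0, 0.8], [0, 0, 0]],
  [[0, 0, 0], [0, 0, 0]],
  [[0, 0, 0], [0, 0, 0]],
  [[0, 0, 0], [0, 0, 0]],
  [[0, 0, 0], [0, 0, 0]],
  [[0, 0, 0], [0, 0, 0]],
  [[0, 0, 0], [0, 0, 0]],
])

```text
time: 14.25
tool_pos: [0.6098, -0.1357, 0.0368]
tool_rot: [3.141, -0.0, 1.473]
contact_force: [-0.3, 0.5, -1.1]
opening: 0.0643
grip_force: 0.0
```

Request:
send_rows([
  [[0, 0, 0], [0, 0, 0]],
  [[0, 0, 0], [0, 0, 0]],
  [[0, 0, 0], [0, 0, 0]],
  [[0, 0, 0], [0, 0, 0]],
  [[0, 0, 0], [0, 0, 0]],
  [[0, 0, 0], [0, 0, 0]],
  [[0, 0, 0], [0, 0, 0]],
  [[0, 0, 0], [0, 0, 0]],
  [[0.1, 0, 0], [0, 0, 0]],
  [[0.1, 0, 0], [0, 0, 0]],
], gripper=-1, force=15)

```text
time: 15.5
tool_pos: [0.6103, -0.1306, 0.0366]
tool_rot: [3.141, -0.0, 1.473]
contact_force: [-0.1, -0.5, -0.5]
opening: 0.0335
grip_force: 15.0
```

Request:
send_rows([
  [[0.5, 0, 0], [0, 0, 0]],
  [[0.5, 0, 0], [0, 0, 0]],
  [[0.5, 0, 0], [0, 0, 0]],
  [[0.5, 0, 0], [0, 0, 0]],
  [[0.5, 0, 0], [0, 0, 0]],
  [[0.5, 0, 0], [0, 0, 0]],
  [[0.4, 0, 0], [0, 0, 0]],
  [[0.4, 0, 0], [0, 0, 0]],
  [[0.3, 0, 0], [0, 0, 0]],
  [[0.3, 0, 0], [0, 0, 0]],
])

```text
time: 16.75
tool_pos: [0.621, -0.0209, 0.0367]
tool_rot: [3.142, 0.0, 1.473]
contact_force: [-0.1, -0.1, -2.0]
opening: 0.0338
grip_force: 15.0
```

Request:
send_rows([
  [[0.4, 0, 0], [0, 0, 0]],
  [[0.4, 0, 0], [0, 0, 0]],
  [[0.4, 0, 0], [0, 0, 0]],
  [[0.4, 0, 0], [0, 0, 0]],
  [[0.4, 0, 0], [0, 0, 0]],
  [[0.4, 0, 0], [0, 0, 0]],
  [[0.4, 0, 0], [0, 0, 0]],
  [[0.4, 0, 0], [0, 0, 0]],
  [[0.4, 0, 0], [0, 0, 0]],
  [[0.4, 0, 0], [0, 0, 0]],
])

```text
time: 18.0
tool_pos: [0.6308, 0.079, 0.0367]
tool_rot: [3.142, -0.0, 1.473]
contact_force: [-0.1, -2.0, -0.9]
opening: 0.0339
grip_force: 15.0
```

```bash
cat > heads.py <<'E'
from h import *
u=np.array([.0976,.9952]);o=np.array([.621,-.012])
for n in("top","scene"):
    im,d,c=look(n);P=cloud(d,c)
    m=(P[...,2]>.066)&(P[...,2]<.095)&(P[...,0]>.57)&(P[...,0]<.69)&(P[...,1]>-.2)&(P[...,1]<.25)
    hs=cv2.cvtColor(im,cv2.COLOR_BGR2HSV)
    for nm,k in(("white",(hs[...,1]<50)&(hs[...,2]>130)),("yellow",(hs[...,0]>18)&(hs[...,0]<35)&(hs[...,1]>120)),("black",hs[...,2]<60)):
        q=P[m&k]
        if len(q)>5:
            r=cv2.minAreaRect((q[:,:2]*1000).astype(np.float32)); 
            print(n,nm,len(q),np.round(r[0],1),np.round(r[1],1),"s,t mm",np.round(1000*(np.dot(np.array(r[0])/1000-o,u)),1),np.round(1000*np.dot(np.array(r[0])/1000-o,[u[1],-u[0]]),1), q[:,1].min().round(4),q[:,1].max().round(4))
    cv2.imwrite(f"pics/h_{n}.png",im)
E
python3 heads.py
```

```text
scene white 90 [632.6 125.8] [37.2 31.9] s,t mm 138.3 -1.9 0.1057 0.1429
scene yellow 20 [638.5  93.4] [ 7.6 14.9] s,t mm 106.6 7.1 0.0884 0.0976
scene black 73 [635.7 102. ] [20.5 66.8] s,t mm 114.9 3.5 0.07 0.1352
```

Request:
send_rows([
  [[0.1, 0, 0], [0, 0, 0]],
  [[0.2, 0, 0], [0, 0, 0]],
  [[0.1, 0, 0], [0, 0, 0]],
  [[0.05, 0, 0], [0, 0, 0]],
  [[0.05, 0, 0], [0, 0, 0]],
  [[0, 0, 0], [0, 0, 0]],
  [[0, 0, 0], [0, 0, 0]],
  [[0, 0, 0], [0, 0, 0]],
  [[0, 0, 0], [0, 0, 0]],
  [[0, 0, 0], [0, 0, 0]],
])

```text
time: 19.35
tool_pos: [0.632, 0.0908, 0.0368]
tool_rot: [3.142, -0.0, 1.473]
contact_force: [-0.3, 0.7, -1.7]
opening: 0.0337
grip_force: 15.0
```

Request:
send_rows([
  [[0, 0, 0], [0, 0, 0]],
  [[0, 0, 0], [0, 0, 0]],
  [[0, 0, 0], [0, 0, 0]],
  [[0, 0, 0], [0, 0, 0]],
  [[0, 0, -0.9], [0, 0, 0]],
  [[0, 0, -1], [0, 0, 0]],
  [[0, 0, -1], [0, 0, 0]],
  [[0, 0, -0.6], [0, 0, 0]],
  [[0, 0, 0], [0, 0, 0]],
  [[0, 0, 0], [0, 0, 0]],
], gripper=0.4)

```text
time: 20.6
tool_pos: [0.6313, 0.0907, 0.1231]
tool_rot: [-3.14, 0.0, 1.473]
contact_force: [-0.2, 0.5, -0.8]
opening: 0.0645
grip_force: 0.0
```

```bash
python3 heads.py; python3 go.py .6355 .135 .04 84.4
```

```text
scene white 112 [634.1 134.8] [36.5 33.5] s,t mm 147.4 -1.3 0.1151 0.1541
scene yellow 94 [630.4  92.6] [30.4 34.1] s,t mm 105.1 -0.9 0.0775 0.1079
scene black 115 [632.4 113.4] [65.7 22. ] s,t mm 125.9 -0.9 0.0809 0.1463
t 20.7 pos [0.6313 0.0907 0.1229] rot [-3.1395e+00  2.0000e-04  1.4729e+00] f [ 0.4 -0.8  0.2] op 0.0645 gf 0.0
turn/90deg [-0.0013  0.0001 -0.0001]
shift units (before turn) [ 1.780e+00 -1.000e-03  3.318e+00] (after turn) [ 1.78  -0.007  3.318]
```

Request:
send_rows([
  [[0.9, 0, 0], [0, 0, 0]],
  [[0.87, -0.03, 0], [0, 0, 0]],
  [[0, 0, 0], [0, 0, 0]],
  [[0, 0, 0.6], [0, 0, 0]],
  [[0, 0, 1], [0, 0, 0]],
  [[0, 0, 1], [0, 0, 0]],
  [[0, 0, 0.85], [0, 0, 0]],
  [[0, 0, 0], [0, 0, 0]],
  [[0, 0, 0], [0, 0, 0]],
  [[0, 0, 0], [0, 0, 0]],
])

```text
time: 21.95
tool_pos: [0.6362, 0.1348, 0.0391]
tool_rot: [3.14, -0.0, 1.473]
contact_force: [-0.4, -0.1, 0.2]
opening: 0.0643
grip_force: 0.0
```

Request:
send_rows([
  [[0, 0, 0], [0, 0, 0]],
  [[0, 0, 0], [0, 0, 0]],
  [[0, 0, 0], [0, 0, 0]],
  [[0, 0, 0], [0, 0, 0]],
  [[0, 0, 0], [0, 0, 0]],
  [[0, 0, 0], [0, 0, 0]],
  [[0, 0, 0], [0, 0, 0]],
  [[0.04, 0, 0], [0, 0, 0]],
  [[0, 0, 0], [0, 0, 0]],
  [[0, 0, -0.2], [0, 0, 0]],
], gripper=-1, force=30)

```text
time: 23.2
tool_pos: [0.6351, 0.1359, 0.0423]
tool_rot: [-3.14, -0.0, 1.473]
contact_force: [-0.5, -0.4, -1.6]
opening: 0.0343
grip_force: 30.0
```

Request:
send_rows([
  [[0, 0, -0.4], [0, 0, 0]],
  [[0, 0, -0.6], [0, 0, 0]],
  [[0, 0, -0.8], [0, 0, 0]],
  [[0, 0, -0.8], [0, 0, 0]],
  [[0, 0, -0.8], [0, 0, 0]],
  [[0, 0, -0.3], [0, 0, -0.01]],
  [[0, -0.5, 0], [0, 0, -0.02]],
  [[0.5, -0.8, 0], [0, 0, -0.019]],
  [[0.5, -0.8, 0], [0, 0, 0]],
  [[0.5, -0.8, 0], [0, 0, 0]],
])

```text
time: 24.45
tool_pos: [0.5635, 0.1765, 0.1354]
tool_rot: [-3.141, -0.0, 1.55]
contact_force: [0.2, -0.2, -2.4]
opening: 0.0339
grip_force: 30.0
```

```bash
python3 go.py .445 .195 .07 88.8
```

```text
t 24.45 pos [0.5635 0.1765 0.1354] rot [-3.1412e+00 -1.0000e-04  1.5504e+00] f [ 0.2 -0.2 -2.4] op 0.0339 gf 29.999220371246338
turn/90deg [-0.0003 -0.      0.0003]
shift units (before turn) [ 0.642 -4.752  2.618] (after turn) [ 0.64  -4.754  2.616]
```

Request:
send_rows([
  [[0.2, -0.8, 0], [0, 0, 0]],
  [[0.2, -0.8, 0], [0, 0, 0]],
  [[0, -0.8, 0], [0, 0, 0]],
  [[0, -0.8, 0], [0, 0, 0]],
  [[0, -0.6, 0], [0, 0, 0]],
  [[0, -0.4, 0], [0, 0, 0]],
  [[0, -0.15, 0], [0, 0, 0]],
  [[0, 0, 0.6], [0, 0, 0]],
  [[0, 0, 0.8], [0, 0, 0]],
  [[0, 0, 0.6], [0, 0, 0]],
])

```text
time: 25.7
tool_pos: [0.4562, 0.1884, 0.0848]
tool_rot: [3.141, -0.0, 1.55]
contact_force: [-0.3, -0.5, -1.1]
opening: 0.0339
grip_force: 30.0
```

```bash
python3 go.py .445 .195 .062 88.8
```

```text
t 25.7 pos [0.4562 0.1884 0.0848] rot [ 3.1415e+00 -1.0000e-04  1.5498e+00] f [-0.3 -0.5 -1.1] op 0.0339 gf 29.999631643295288
turn/90deg [ 0.0001 -0.0001 -0.    ]
shift units (before turn) [ 0.254 -0.454  0.912] (after turn) [ 0.254 -0.453  0.912]
```

Request:
send_rows([
  [[0.13, -0.23, 0], [0, 0, 0]],
  [[0.12, -0.22, 0], [0, 0, 0]],
  [[0, 0, 0.2], [0, 0, 0]],
  [[0, 0, 0.2], [0, 0, 0]],
  [[0, 0, 0.15], [0, 0, 0]],
  [[0, 0, 0.1], [0, 0, 0]],
  [[0, 0, 0.08], [0, 0, 0]],
  [[0, 0, 0], [0, 0, 0]],
  [[0, 0, 0], [0, 0, 0]],
  [[0, 0, 0], [0, 0, 0]],
])

```text
time: 26.95
tool_pos: [0.4448, 0.195, 0.0674]
tool_rot: [3.141, -0.0, 1.55]
contact_force: [-0.1, 0.1, -1.9]
opening: 0.0339
grip_force: 30.0
```

Lower until touch.

Request:
send_rows([
  [[0, 0, 0.08], [0, 0, 0]],
  [[0, 0, 0.08], [0, 0, 0]],
  [[0, 0, 0.04], [0, 0, 0]],
  [[0, 0, 0], [0, 0, 0]],
  [[0, 0, 0], [0, 0, 0]],
  [[0, 0, 0], [0, 0, 0]],
  [[0, 0, 0], [0, 0, 0]],
  [[0, 0, 0], [0, 0, 0]],
  [[0, 0, 0], [0, 0, 0]],
  [[0, 0, 0], [0, 0, 0]],
])

```text
time: 28.2
tool_pos: [0.4447, 0.195, 0.0622]
tool_rot: [3.142, -0.0, 1.55]
contact_force: [-0.4, 0.4, -2.8]
opening: 0.0341
grip_force: 30.0
```

Request:
send_rows([
  [[0, 0, 0.04], [0, 0, 0]],
  [[0, 0, 0.04], [0, 0, 0]],
  [[0, 0, 0], [0, 0, 0]],
  [[0, 0, 0], [0, 0, 0]],
  [[0, 0, 0], [0, 0, 0]],
  [[0, 0, 0], [0, 0, 0]],
  [[0, 0, 0], [0, 0, 0]],
  [[0, 0, 0], [0, 0, 0]],
  [[0, 0, 0], [0, 0, 0]],
  [[0, 0, 0], [0, 0, 0]],
])

```text
time: 29.45
tool_pos: [0.4448, 0.195, 0.062]
tool_rot: [3.141, -0.0, 1.55]
contact_force: [-5.2, -1.2, 16.4]
opening: 0.0337
grip_force: 30.0
```

Request:
send_rows([
  [[0, 0, -0.04], [0, 0, 0]],
  [[0, 0, 0], [0, 0, 0]],
  [[0, 0, 0], [0, 0, 0]],
  [[0, 0, 0], [0, 0, 0]],
  [[0, 0, -0.5], [0, 0, 0]],
  [[0, 0, -0.8], [0, 0, 0]],
  [[0, 0, -0.8], [0, 0, 0]],
  [[0, 0, -0.8], [0, 0, 0]],
  [[-0.3, 0.7, 0], [0, 0, 0.02]],
  [[-0.5, 0.9, 0], [0, 0, 0.029]],
], gripper=0.4)

```text
time: 30.7
tool_pos: [0.485, 0.1731, 0.1339]
tool_rot: [3.141, -0.0, 1.471]
contact_force: [1.5, 0.8, 0.5]
opening: 0.0644
grip_force: 0.0
```

Request:
send_rows([
  [[-0.6, 0.9, 0], [0, 0, 0]],
  [[-0.6, 0.9, 0], [0, 0, 0]],
  [[-0.6, 0.9, 0], [0, 0, 0]],
  [[-0.5, 0.9, 0], [0, 0, 0]],
  [[-0.5, 0.9, 0], [0, 0, 0]],
  [[-0.2, 0.9, 0], [0, 0, 0]],
  [[0, 0.3, 0], [0, 0, 0]],
  [[0, 0, 0], [0, 0, 0]],
  [[0, 0, 0], [0, 0, 0]],
  [[0, 0, 0], [0, 0, 0]],
])

```text
time: 31.95
tool_pos: [0.6179, 0.0852, 0.1339]
tool_rot: [-3.142, -0.0, 1.473]
contact_force: [0.1, -0.3, -0.4]
opening: 0.0641
grip_force: 0.0
```

```bash
python3 heads.py; python3 go.py .632 .0908 .037 84.4; python3 - <<'E'
from h import *
im,d,c=look("scene");cv2.imwrite("pics/s2.png",cv2.resize(im[120:330,180:400],(800,600)))
E
```

```text
scene yellow 88 [629.8  91.4] [33.6 30.9] s,t mm 103.7 -1.3 0.0755 0.1094
scene black 61 [631.3  91.7] [19.7 20.3] s,t mm 104.2 0.2 0.0815 0.1018
t 32.05 pos [0.6181 0.0851 0.134 ] rot [ 3.1414e+00 -1.0000e-04  1.4733e+00] f [ 0.3  0.1 -0.2] op 0.0641 gf 0.0
turn/90deg [ 0.0001 -0.0001  0.0001]
shift units (before turn) [0.28  0.532 3.879] (after turn) [0.28  0.532 3.879]
```

View pics/s2.png

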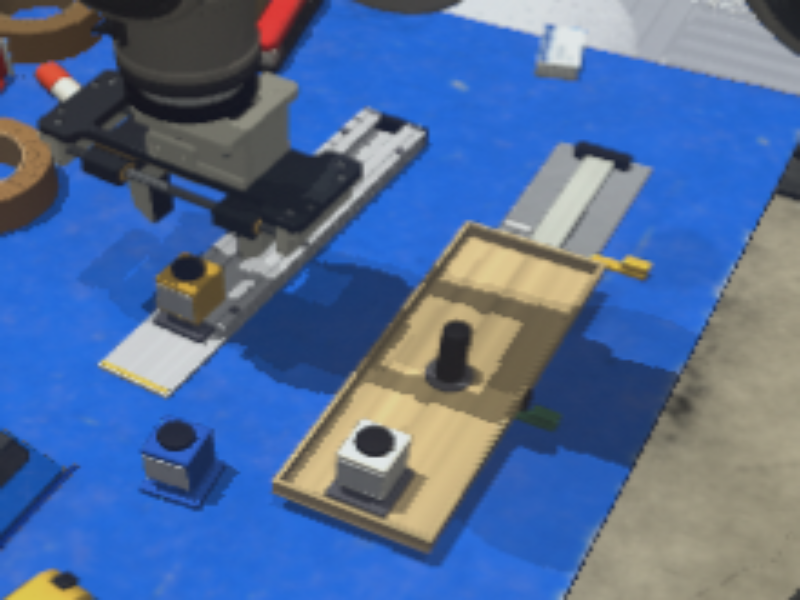

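The white stop stands in the tray at (372,465) and the yellow one is on the track at (190,290). I'll grip the yellow one next.

Request:
send_rows([
  [[0.28, 0.53, 0], [0, 0, 0]],
  [[0, 0, 0], [0, 0, 0]],
  [[0, 0, 0.5], [0, 0, 0]],
  [[0, 0, 0.8], [0, 0, 0]],
  [[0, 0, 0.9], [0, 0, 0]],
  [[0, 0, 0.9], [0, 0, 0]],
  [[0, 0, 0.75], [0, 0, 0]],
  [[0, 0, 0], [0, 0, 0]],
  [[0, 0, 0], [0, 0, 0]],
  [[0, 0, 0], [0, 0, 0]],
])

```text
time: 33.35
tool_pos: [0.6329, 0.0906, 0.0385]
tool_rot: [3.14, -0.0, 1.473]
contact_force: [0.3, 0.1, 0.3]
opening: 0.0644
grip_force: 0.0
```

Request:
send_rows([
  [[0, 0, 0], [0, 0, 0]],
  [[0, 0, 0], [0, 0, 0]],
  [[0, 0, 0], [0, 0, 0]],
  [[0, 0, 0], [0, 0, 0]],
  [[0, 0, 0], [0, 0, 0]],
  [[0, 0, 0], [0, 0, 0]],
  [[0.3, 0, 0], [0, 0, 0]],
  [[0.3, 0, 0], [0, 0, 0]],
  [[0.3, 0, 0], [0, 0, 0]],
  [[0.3, 0, 0], [0, 0, 0]],
], gripper=-1, force=30)

```text
time: 34.6
tool_pos: [0.6353, 0.121, 0.0375]
tool_rot: [3.141, -0.0, 1.473]
contact_force: [-0.3, -1.2, 1.8]
opening: 0.034
grip_force: 30.0
```

Request:
send_rows([
  [[0.3, 0, 0], [0, 0, 0]],
  [[0.3, 0, 0], [0, 0, 0]],
  [[0, 0, 0], [0, 0, 0]],
  [[0, 0, -0.3], [0, 0, 0]],
  [[0, 0, -0.6], [0, 0, 0]],
  [[0, 0, -0.8], [0, 0, 0]],
  [[0, 0, -0.8], [0, 0, 0]],
  [[0, 0, -0.8], [0, 0, 0]],
  [[0, 0, -0.6], [0, 0, -0.02]],
  [[0, -0.5, 0], [0, 0, -0.029]],
])

```text
time: 35.85
tool_pos: [0.6254, 0.1359, 0.1371]
tool_rot: [3.138, -0.0, 1.552]
contact_force: [-0.0, 0.1, -1.6]
opening: 0.0336
grip_force: 30.0
```

Request:
send_rows([
  [[0, -0.8, 0], [0, 0, 0]],
  [[0, -0.8, 0], [0, 0, 0]],
  [[0, -0.8, 0], [0, 0, 0]],
  [[0, -0.8, 0], [0, 0, 0]],
  [[0, -0.8, 0], [0, 0, 0]],
  [[0, -0.8, 0], [0, 0, 0]],
  [[0, -0.8, 0], [0, 0, 0]],
  [[0, -0.8, 0], [0, 0, 0]],
  [[0, -0.4, 0], [0, 0, 0]],
  [[0, -0.2, 0], [0, 0, 0]],
])

```text
time: 37.1
tool_pos: [0.4492, 0.1398, 0.1354]
tool_rot: [3.141, -0.0, 1.55]
contact_force: [0.9, -0.2, -1.9]
opening: 0.0342
grip_force: 30.0
```

```bash
python3 go.py .444 .141 .063 88.8
```

```text
t 37.1 pos [0.4492 0.1398 0.1354] rot [ 3.1407e+00 -2.0000e-04  1.5503e+00] f [ 0.9 -0.2 -1.9] op 0.0342 gf 29.99768614768982
turn/90deg [ 0.0006 -0.0001  0.0003]
shift units (before turn) [ 0.043 -0.213  2.896] (after turn) [ 0.044 -0.21   2.896]
```

Request:
send_rows([
  [[0.04, 0, 0], [0, 0, 0]],
  [[0, -0.1, 0.4], [0, 0, 0]],
  [[0, 0, 0.6], [0, 0, 0]],
  [[0, 0, 0.6], [0, 0, 0]],
  [[0, 0, 0.6], [0, 0, 0]],
  [[0, 0, 0.4], [0, 0, 0]],
  [[0, 0, 0.2], [0, 0, 0]],
  [[0, 0, 0], [0, 0, 0]],
  [[0, 0, 0], [0, 0, 0]],
  [[0, 0, 0], [0, 0, 0]],
])

```text
time: 38.35
tool_pos: [0.447, 0.1409, 0.0654]
tool_rot: [3.141, -0.0, 1.55]
contact_force: [-0.6, -0.0, -1.7]
opening: 0.0339
grip_force: 30.0
```

Request:
send_rows([
  [[0, 0, 0.04], [0, 0, 0]],
  [[0, 0, 0], [0, 0, 0]],
  [[0, 0, 0], [0, 0, 0]],
  [[0, 0, 0], [0, 0, 0]],
  [[0, 0, 0], [0, 0, 0]],
  [[0, 0, 0], [0, 0, 0]],
  [[0, 0, 0], [0, 0, 0]],
  [[0, 0, 0], [0, 0, 0]],
  [[0, 0, 0], [0, 0, 0]],
  [[0, 0, 0], [0, 0, 0]],
])

```text
time: 39.6
tool_pos: [0.4467, 0.1409, 0.064]
tool_rot: [3.142, -0.0, 1.55]
contact_force: [-1.4, 0.7, -2.2]
opening: 0.0339
grip_force: 30.0
```

Request:
send_rows([
  [[0, -0.08, 0.05], [0, 0, 0]],
  [[0, 0, 0.03], [0, 0, 0]],
  [[0, 0, 0], [0, 0, 0]],
  [[0, 0, 0], [0, 0, 0]],
  [[0, 0, 0], [0, 0, 0]],
  [[0, 0, 0], [0, 0, 0]],
  [[0, 0, 0], [0, 0, 0]],
  [[0, 0, 0], [0, 0, 0]],
  [[0, 0, 0], [0, 0, 0]],
  [[0, 0, 0], [0, 0, 0]],
])

```text
time: 40.85
tool_pos: [0.4447, 0.1409, 0.062]
tool_rot: [3.142, -0.0, 1.55]
contact_force: [0.5, 0.2, -2.2]
opening: 0.0338
grip_force: 30.0
```

Request:
send_rows([
  [[0, 0, 0.03], [0, 0, 0]],
  [[0, 0, 0], [0, 0, 0]],
  [[0, 0, 0], [0, 0, 0]],
  [[0, 0, 0], [0, 0, 0]],
  [[0, 0, 0], [0, 0, 0]],
  [[0, 0, -0.3], [0, 0, 0]],
  [[0, 0, -0.8], [0, 0, 0]],
  [[0, 0, -0.8], [0, 0, 0]],
  [[0, 0, -0.9], [0, 0, 0]],
  [[0, 0, -0.9], [0, 0, 0]],
], gripper=0.4)

```text
time: 42.1
tool_pos: [0.4447, 0.1409, 0.155]
tool_rot: [3.141, -0.0, 1.55]
contact_force: [0.5, -0.2, 0.7]
opening: 0.0648
grip_force: 0.0
```

Request:
send_rows([
  [[-1, 0, -0.4], [0, 0, 0]],
  [[-1, 0.2, 0], [0, 0, 0]],
  [[-1, 0.2, 0], [0, 0, 0]],
  [[-1, 0.2, 0], [0, 0, 0]],
  [[-1, 0.2, 0], [0, 0, 0]],
  [[-1, 0.2, 0], [0, 0, 0]],
  [[-1, 0.2, 0], [0, 0, 0]],
  [[-1, 0.2, 0], [0, 0, 0]],
  [[-1, 0.2, 0], [0, 0, 0]],
  [[-1, 0, 0], [0, 0, 0]],
])

```text
time: 43.35
tool_pos: [0.4797, -0.1108, 0.1642]
tool_rot: [3.141, 0.0, 1.55]
contact_force: [-0.7, 0.2, 0.8]
opening: 0.0643
grip_force: 0.0
```

```bash
cat > st.py <<'E'
from h import *
for n in("top","scene","wrist"):
    im,d,c=look(n);P=cloud(d,c);hs=cv2.cvtColor(im,cv2.COLOR_BGR2HSV)
    m=(P[...,2]>.014)&(P[...,2]<.03)&(P[...,0]>.42)&(P[...,0]<.66)&(P[...,1]<-.23)&(P[...,1]>-.42)
    k,l,st,ce=cv2.connectedComponentsWithStats(m.astype(np.uint8))
    for i in range(1,k):
        if st[i,4]>40:
            q=P[l==i]; r=cv2.minAreaRect((q[:,:2]*1000).astype(np.float32)); print(n,st[i],np.round(r[0],1),np.round(r[1],1),round(r[2],1),np.nanmedian(q[:,2]).round(4))
    cv2.imwrite(f"pics/st_{n}.png",im)
E
python3 st.py; python3 go.py .539 -.316 .1 88.8
```

```text
top [387 218  26  18 314] [ 525.2 -355.9] [36.8 62.3] 14.5 0.0226
scene [328 136  12   7  49] [ 518.3 -340.6] [22.  35.2] 89.3 0.0231
t 43.5 pos [ 0.4794 -0.1105  0.164 ] rot [ 3.1413e+00 -1.0000e-04  1.5478e+00] f [-0.1 -0.2 -0.6] op 0.064 gf 0.0
turn/90deg [ 0.0002 -0.0001 -0.0013]
shift units (before turn) [-8.162  2.57   2.561] (after turn) [-8.167  2.555  2.561]
```

The staple box has been knocked to (0.525, -0.356), yaw about 14.5°. I'll look close and check heights around it.

```bash
python3 - <<'E'
from h import *
im,d,c=look("top");P=cloud(d,c)
for y in np.arange(-.38,-.56,-.02):
    m=(abs(P[...,1]-y)<.01)&(P[...,0]>.38)&(P[...,0]<.66)
    print(round(y,2),m.sum(),np.nanpercentile(P[...,2][m],[5,50,95]).round(3) if m.any() else "")
cv2.imwrite("pics/st3.png",cv2.resize(im[180:290,310:470],(800,550),interpolation=cv2.INTER_CUBIC))
E
python3 go.py .525 -.356 .08 104.5
```

```text
-0.38 687 [-0.003  0.     0.023]
-0.4 692 [-0.002  0.002  0.005]
-0.42 699 [-0.002  0.002  0.005]
-0.44 692 [-0.001  0.002  0.005]
-0.46 696 [-0.001  0.002  0.005]
-0.48 684 [-0.002  0.002  0.005]
-0.5 777 [-0.001  0.004  0.013]
-0.52 681 [-0.     0.007  0.014]
-0.54 665 [0.    0.008 0.014]
-0.56 662 [0.    0.008 0.013]
t 43.55 pos [ 0.4793 -0.1098  0.1639] rot [ 3.1415e+00 -4.0000e-04  1.5487e+00] f [-0.4  0.3 -0.7] op 0.0645 gf 0.0
turn/90deg [ 1.000e-04 -3.000e-04 -1.752e-01]
shift units (before turn) [-9.807  2.043  3.354] (after turn) [-9.992 -0.697  3.358]
```

View pics/st3.png

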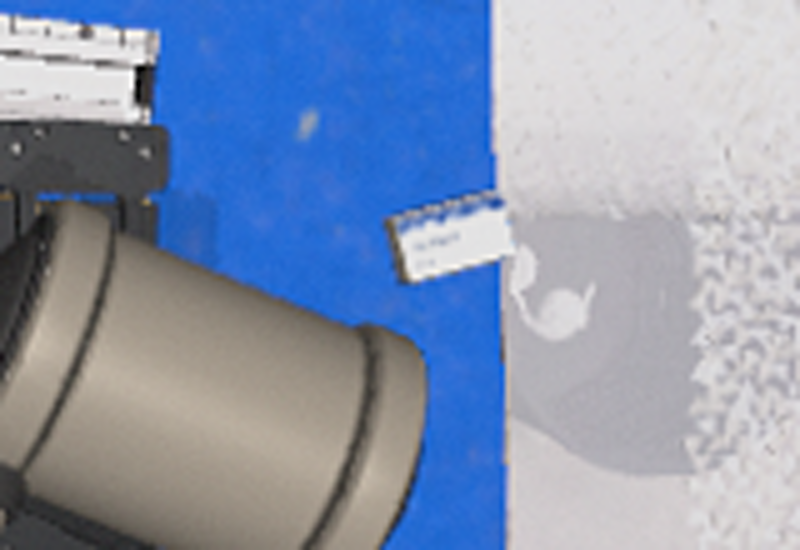

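The box lies at (450,237), flat, with its right end at the board's edge, and the surroundings are low. I'll approach it now.

Request:
send_rows([
  [[0, 0, 0], [0, 0, -0.0876]],
  [[0, 0, 0], [0, 0, -0.0876]],
  [[-1, -0.07, 0], [0, 0, 0]],
  [[-1, -0.07, 0], [0, 0, 0]],
  [[-1, -0.07, 0], [0, 0, 0]],
  [[-1, -0.07, 0], [0, 0, 0]],
  [[-1, -0.07, 0], [0, 0, 0]],
  [[-1, -0.07, 0], [0, 0, 0]],
  [[-1, -0.07, 0], [0, 0, 0]],
  [[-1, -0.07, 0], [0, 0, 0]],
], gripper=0.4)

```text
time: 44.8
tool_pos: [0.5166, -0.3075, 0.1637]
tool_rot: [3.142, -0.0, 1.826]
contact_force: [1.0, -0.4, 0.3]
opening: 0.0645
grip_force: 0.0
```

Request:
send_rows([
  [[-1, -0.07, 0.5], [0, 0, 0]],
  [[-1, -0.07, 0.8], [0, 0, 0]],
  [[0, 0, 0.7], [0, 0, 0]],
  [[0, 0, 0.6], [0, 0, 0]],
  [[0, 0, 0.4], [0, 0, 0]],
  [[0, 0, 0], [0, 0, 0]],
  [[0, 0, 0], [0, 0, 0]],
  [[0, 0, 0], [0, 0, 0]],
  [[0, 0, 0], [0, 0, 0]],
  [[0, 0, 0], [0, 0, 0]],
])

```text
time: 46.05
tool_pos: [0.5255, -0.3563, 0.0889]
tool_rot: [3.141, 0.0, 1.825]
contact_force: [0.2, 0.3, -0.2]
opening: 0.0643
grip_force: 0.0
```

```bash
python3 st.py; python3 go.py .525 -.356 .004 104.5
```

```text
top [387 219  23  17 271] [ 524.  -350.9] [37.  53.3] 13.1 0.0225
scene [328 129  14  16 169] [ 521.3 -356. ] [36.3 65.8] 13.5 0.0222
wrist [ 225  164   48   78 3595] [ 523.1 -355.8] [36. 62.] 14.7 0.0239
t 46.2 pos [ 0.5254 -0.3563  0.0887] rot [ 3.1415e+00 -1.0000e-04  1.8250e+00] f [-0.7  0.1  0.9] op 0.064 gf 0.0
turn/90deg [ 0.0001 -0.      0.0007]
shift units (before turn) [ 0.014 -0.014  3.388] (after turn) [ 0.014 -0.014  3.388]
```

Request:
send_rows([
  [[0, -0.05, 0.6], [0, 0, 0]],
  [[0, 0, 0.8], [0, 0, 0]],
  [[0, 0, 0.8], [0, 0, 0]],
  [[0, 0, 0.6], [0, 0, 0]],
  [[0, 0, 0.4], [0, 0, 0]],
  [[0, 0, 0.12], [0, 0, 0]],
  [[0, 0, 0], [0, 0, 0]],
  [[0, 0, 0], [0, 0, 0]],
  [[0, 0, 0], [0, 0, 0]],
  [[0, 0, 0], [0, 0, 0]],
])

```text
time: 47.45
tool_pos: [0.5243, -0.3567, 0.006]
tool_rot: [3.141, 0.0, 1.825]
contact_force: [0.2, 0.0, -0.1]
opening: 0.0642
grip_force: 0.0
```

Request:
send_rows([
  [[0, 0, 0], [0, 0, 0]],
  [[0, 0, 0], [0, 0, 0]],
  [[0, 0, 0], [0, 0, 0]],
  [[0, 0, 0], [0, 0, 0]],
  [[0, 0, 0], [0, 0, 0]],
  [[0, 0, 0], [0, 0, 0]],
  [[0, 0, 0], [0, 0, 0]],
  [[0, 0, -0.3], [0, 0, 0]],
  [[0, 0, -0.5], [0, 0, 0]],
  [[0, 0, -0.8], [0, 0, 0]],
], gripper=-1, force=25)

```text
time: 48.7
tool_pos: [0.5241, -0.3564, 0.0464]
tool_rot: [-3.141, -0.001, 1.825]
contact_force: [0.5, -1.1, -0.4]
opening: 0.0361
grip_force: 25.0
```

```bash
python3 go.py .4407 -.011 .1 88.8
```

```text
t 48.7 pos [ 0.5241 -0.3564  0.0464] rot [-3.1413e+00 -6.0000e-04  1.8250e+00] f [ 0.5 -1.1 -0.4] op 0.0361 gf 24.999743700027466
turn/90deg [-0.0002 -0.0004  0.1752]
shift units (before turn) [14.212  0.247 -2.136] (after turn) [13.743 -3.623 -2.144]
```

Request:
send_rows([
  [[0, 0, -1], [0, 0, 0.0876]],
  [[0, 0, -1], [0, 0, 0.0876]],
  [[0.6, -0.15, -0.3], [0, 0, 0]],
  [[0.9, -0.3, 0], [0, 0, 0]],
  [[0.9, -0.3, 0], [0, 0, 0]],
  [[0.9, -0.3, 0], [0, 0, 0]],
  [[0.9, -0.3, 0], [0, 0, 0]],
  [[0.9, -0.3, 0], [0, 0, 0]],
  [[0.9, -0.3, 0], [0, 0, 0]],
  [[0.9, -0.3, 0], [0, 0, 0]],
])

```text
time: 49.95
tool_pos: [0.4705, -0.181, 0.1029]
tool_rot: [-3.141, -0.001, 1.554]
contact_force: [-1.1, 0.1, -1.3]
opening: 0.0357
grip_force: 25.0
```

Request:
send_rows([
  [[0.9, -0.3, 0], [0, 0, 0]],
  [[0.9, -0.3, 0], [0, 0, 0]],
  [[0.9, -0.3, 0], [0, 0, 0]],
  [[0.9, -0.2, 0], [0, 0, 0]],
  [[0.9, -0.1, 0], [0, 0, 0]],
  [[0.9, -0.1, 0], [0, 0, 0]],
  [[0.8, 0, 0], [0, 0, 0]],
  [[0.5, 0, 0], [0, 0, 0]],
  [[0.2, 0, 0], [0, 0, 0]],
  [[0, 0, 0], [0, 0, 0]],
])

```text
time: 51.2
tool_pos: [0.4427, -0.0097, 0.1032]
tool_rot: [3.142, 0.0, 1.551]
contact_force: [-0.5, 0.3, -1.3]
opening: 0.0355
grip_force: 25.0
```

```bash
python3 go.py .4407 -.011 .036 88.8; python3 marks.py mk4
```

```text
t 51.2 pos [ 0.4427 -0.0097  0.1032] rot [3.1415 0.     1.5507] f [-0.5  0.3 -1.3] op 0.0355 gf 24.999754428863525
turn/90deg [0.     0.     0.0005]
shift units (before turn) [-0.054 -0.078  2.688] (after turn) [-0.054 -0.077  2.688]
top post 152 [0.4462 0.1415 0.1088]
tray wall y [-0.0702  0.2255] -0.0704 0.2261
scene post 271 [0.4417 0.1406 0.1072]
```

Request:
send_rows([
  [[-0.15, -0.08, 0.4], [0, 0, 0]],
  [[0, 0, 0.6], [0, 0, 0]],
  [[0, 0, 0.6], [0, 0, 0]],
  [[0, 0, 0.5], [0, 0, 0]],
  [[0, 0, 0.3], [0, 0, 0]],
  [[0, 0, 0.2], [0, 0, 0]],
  [[0, 0, 0], [0, 0, 0]],
  [[0, 0, 0], [0, 0, 0]],
  [[0, 0, 0], [0, 0, 0]],
  [[0, 0, 0], [0, 0, 0]],
])

```text
time: 52.55
tool_pos: [0.4408, -0.0135, 0.0384]
tool_rot: [3.141, 0.0, 1.55]
contact_force: [0.3, -0.1, -2.0]
opening: 0.0358
grip_force: 25.0
```

Request:
send_rows([
  [[0, 0, 0.06], [0, 0, 0]],
  [[0, 0, 0], [0, 0, 0]],
  [[0, 0, 0], [0, 0, 0]],
  [[0, 0, 0], [0, 0, 0]],
  [[0, 0, 0], [0, 0, 0]],
  [[0, 0, 0], [0, 0, 0]],
  [[0, 0, 0], [0, 0, 0]],
  [[0, 0, 0], [0, 0, 0]],
  [[0, 0, 0], [0, 0, 0]],
  [[0, 0, 0], [0, 0, 0]],
])

```text
time: 53.8
tool_pos: [0.4406, -0.0135, 0.0367]
tool_rot: [3.142, -0.0, 1.55]
contact_force: [-0.5, 0.4, -1.0]
opening: 0.0359
grip_force: 25.0
```

Request:
send_rows([
  [[0, 0, 0.04], [0, 0, 0]],
  [[0, 0, 0], [0, 0, 0]],
  [[0, 0, 0], [0, 0, 0]],
  [[0, 0, 0], [0, 0, 0]],
  [[0, 0, 0], [0, 0, 0]],
  [[0, 0, -0.2], [0, 0, 0]],
  [[0, 0, -0.4], [0, 0, 0]],
  [[0, 0, -0.8], [0, 0, 0]],
  [[0, 0, -1], [0, 0, 0]],
  [[0, 0, -1], [0, 0, 0]],
], gripper=0.05)

```text
time: 55.05
tool_pos: [0.4407, -0.0135, 0.1222]
tool_rot: [3.141, 0.0, 1.55]
contact_force: [1.0, 0.2, -0.2]
opening: 0.048
grip_force: 0.0
```

Request:
send_rows([
  [[0, 0, -1], [0, 0, 0]],
  [[0, 0, -0.5], [0, 0, 0]],
  [[-1, 0, 0], [0, 0, 0]],
  [[-1, 0, 0], [0, 0, 0]],
  [[-1, 0, 0], [0, 0, 0]],
  [[-1, 0, 0], [0, 0, 0]],
  [[-1, 0, 0], [0, 0, 0]],
  [[-1, 0, 0], [0, 0, 0]],
  [[-1, 0, 0], [0, 0, 0]],
  [[0, 0, 0], [0, 0, 0]],
])

```text
time: 56.3
tool_pos: [0.4367, -0.1895, 0.158]
tool_rot: [-3.141, -0.0, 1.548]
contact_force: [-0.4, -0.0, -0.7]
opening: 0.0483
grip_force: 0.0
```

```bash
python3 - <<'E'
from h import *
im,d,c=look("top");P=cloud(d,c)
cv2.imwrite("pics/t5.png",cv2.resize(im[210:300,170:330],(800,450),interpolation=cv2.INTER_CUBIC))
m=(P[...,2]>.096)&(P[...,2]<.11)&(abs(P[...,0]-.443)<.02)&(abs(P[...,1]-.077)<.02); print(m.sum(),np.nanmean(P[m],0),cv2.minAreaRect((P[m][:,:2]*1000).astype(np.float32)))
E
python3 go.py .4425 .0772 .063 88.8
```

```text
52 [0.44208435 0.07365871 0.1018092 ] ((441.3966979980469, 74.0112075805664), (17.592432022094727, 17.55839729309082), 89.79786682128906)
t 56.35 pos [ 0.4366 -0.1885  0.1579] rot [-3.1409e+00 -8.0000e-04  1.5483e+00] f [ 0.3 -0.6 -0. ] op 0.0482 gf 0.0
turn/90deg [-0.0004 -0.0005 -0.001 ]
shift units (before turn) [ 1.0629e+01 -1.0000e-03  3.8060e+00] (after turn) [10.632  0.013  3.798]
```

View pics/t5.png

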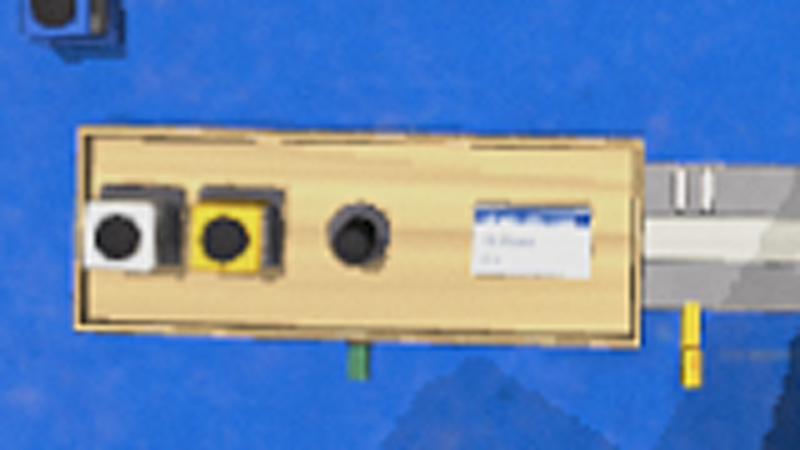

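White (120,235), yellow (227,235) and the staple box (530,242) are all in the tray, and the post at (357,235) faces the green mark (358,360). Next I'll grip the handle.

Request:
send_rows([
  [[1, 0, 0], [0, 0, 0]],
  [[1, 0, 0], [0, 0, 0]],
  [[1, 0, 0], [0, 0, 0]],
  [[1, 0, 0], [0, 0, 0]],
  [[1, 0, 0], [0, 0, 0]],
  [[1, 0, 0], [0, 0, 0]],
  [[1, 0, 0], [0, 0, 0]],
  [[1, 0, 0], [0, 0, 0]],
  [[1, 0, 0], [0, 0, 0]],
  [[1, 0, 0], [0, 0, 0]],
], gripper=0.2)

```text
time: 57.6
tool_pos: [0.4414, 0.0633, 0.1582]
tool_rot: [-3.141, -0.0, 1.551]
contact_force: [-0.1, 0.0, -1.0]
opening: 0.0551
grip_force: 0.0
```

Request:
send_rows([
  [[0.5, 0, 0], [0, 0, 0]],
  [[0, 0, 0], [0, 0, 0]],
  [[0, 0, 0], [0, 0, 0]],
  [[0, 0, 0], [0, 0, 0]],
  [[0, 0, 0], [0, 0, 0]],
  [[0, 0, 0], [0, 0, 0]],
  [[0, 0, 0], [0, 0, 0]],
  [[0, 0, 0], [0, 0, 0]],
  [[0, 0, 0], [0, 0, 0]],
  [[0, 0, 0], [0, 0, 0]],
])

```text
time: 58.85
tool_pos: [0.4425, 0.074, 0.1582]
tool_rot: [3.142, -0.0, 1.55]
contact_force: [0.1, 0.7, 0.4]
opening: 0.0555
grip_force: 0.0
```

```bash
python3 go.py .442 .0745 .063 88.8; python3 - <<'E'
from h import *
im,d,c=look("wrist");P=cloud(d,c)
m=(P[...,2]>.09)&(P[...,2]<.11)&(abs(P[...,0]-.443)<.02)&(abs(P[...,1]-.077)<.025)&(im.max(2)<100)
print(m.sum()); 
if m.sum()>5: print(cv2.minAreaRect((P[m][:,:2]*1000).astype(np.float32)))
E
```

```text
t 58.85 pos [0.4425 0.074  0.1582] rot [ 3.1416e+00 -1.0000e-04  1.5499e+00] f [0.1 0.7 0.4] op 0.0555 gf 0.0
turn/90deg [ 0.     -0.0001  0.    ]
shift units (before turn) [ 0.018 -0.019  3.809] (after turn) [ 0.019 -0.019  3.809]
577
((441.6292724609375, 75.49114227294922), (18.233936309814453, 18.47454071044922), 48.639549255371094)
```

Request:
send_rows([
  [[0.05, -0.03, 0.4], [0, 0, 0]],
  [[0, 0, 0.7], [0, 0, 0]],
  [[0, 0, 0.8], [0, 0, 0]],
  [[0, 0, 0.8], [0, 0, 0]],
  [[0, 0, 0.7], [0, 0, 0]],
  [[0, 0, 0.35], [0, 0, 0]],
  [[0, 0, 0], [0, 0, 0]],
  [[0, 0, 0], [0, 0, 0]],
  [[0, 0, 0], [0, 0, 0]],
  [[0, 0, 0], [0, 0, 0]],
])

```text
time: 60.15
tool_pos: [0.442, 0.0753, 0.0648]
tool_rot: [3.141, -0.0, 1.55]
contact_force: [0.4, -0.3, -0.2]
opening: 0.055
grip_force: 0.0
```

Request:
send_rows([
  [[0, 0, 0], [0, 0, 0]],
  [[0, 0, 0], [0, 0, 0]],
  [[0, 0, 0], [0, 0, 0]],
  [[0, 0, 0], [0, 0, 0]],
  [[0, 0, 0], [0, 0, 0]],
  [[0, 0, 0], [0, 0, 0]],
  [[0, 0, 0], [0, 0, 0]],
  [[0, 0, 0], [0, 0, 0]],
  [[0, 0, 0], [0, 0, 0]],
  [[0, 0, 0], [0, 0, 0]],
], gripper=-1, force=30)

```text
time: 61.4
tool_pos: [0.4416, 0.0753, 0.0644]
tool_rot: [-3.141, -0.0, 1.55]
contact_force: [-1.5, -0.9, 0.9]
opening: 0.0197
grip_force: 30.0
```

Request:
send_rows([
  [[-0.05, 0, 0], [0, 0, 0]],
  [[-0.05, 0, 0], [0, 0, 0]],
  [[0, 0, 0], [0, 0, 0]],
  [[0, 0, 0], [0, 0, 0]],
  [[0, 0, 0], [0, 0, 0]],
  [[0, 0, 0], [0, 0, 0]],
  [[0, 0, 0], [0, 0, 0]],
  [[0, 0, 0], [0, 0, 0]],
  [[0, 0, 0], [0, 0, 0]],
  [[0, 0, 0], [0, 0, 0]],
])

```text
time: 62.65
tool_pos: [0.4416, 0.0731, 0.0644]
tool_rot: [-3.141, -0.001, 1.55]
contact_force: [-1.2, 4.9, 1.7]
opening: 0.0198
grip_force: 30.0
```

Request:
send_rows([
  [[-0.1, 0, 0], [0, 0, 0]],
  [[-0.1, 0, 0], [0, 0, 0]],
  [[-0.15, 0, 0], [0, 0, 0]],
  [[-0.2, 0, 0], [0, 0, 0]],
  [[-0.3, 0, 0], [0, 0, 0]],
  [[-0.4, 0, 0], [0, 0, 0]],
  [[-0.4, 0, 0], [0, 0, 0]],
  [[-0.4, 0, 0], [0, 0, 0]],
  [[-0.4, 0, 0], [0, 0, 0]],
  [[-0.4, 0, 0], [0, 0, 0]],
])

```text
time: 63.9
tool_pos: [0.4406, 0.0007, 0.0645]
tool_rot: [3.141, -0.0, 1.55]
contact_force: [2.8, 1.1, -4.2]
opening: 0.0196
grip_force: 30.0
```

Request:
send_rows([
  [[-0.4, 0, 0], [0, 0, 0]],
  [[-0.4, 0, 0], [0, 0, 0]],
  [[-0.4, 0, 0], [0, 0, 0]],
  [[-0.4, 0, 0], [0, 0, 0]],
  [[-0.4, 0, 0], [0, 0, 0]],
  [[-0.4, 0, 0], [0, 0, 0]],
  [[-0.4, 0, 0], [0, 0, 0]],
  [[-0.4, 0, 0], [0, 0, 0]],
  [[-0.3, 0, 0], [0, 0, 0]],
  [[-0.2, 0, 0], [0, 0, 0]],
])

```text
time: 65.15
tool_pos: [0.4395, -0.0914, 0.0645]
tool_rot: [3.139, -0.0, 1.549]
contact_force: [10.2, 8.4, -7.5]
opening: 0.0193
grip_force: 30.0
```

```bash
python3 go.py .438 -.1047 .0644
```

```text
t 65.15 pos [ 0.4395 -0.0914  0.0645] rot [ 3.1389e+00 -5.0000e-04  1.5489e+00] f [10.2  8.4 -7.5] op 0.0193 gf 29.999291002750397
shift units (before turn) [-0.533 -0.047  0.004] (after turn) [-0.533 -0.047  0.004]
```

Request:
send_rows([
  [[-0.1, 0.06, 0], [0, 0, 0]],
  [[-0.1, 0, 0], [0, 0, 0]],
  [[-0.1, 0, 0], [0, 0, 0]],
  [[-0.1, 0, 0], [0, 0, 0]],
  [[-0.1, 0, 0], [0, 0, 0]],
  [[0, 0, 0], [0, 0, 0]],
  [[0, 0, 0], [0, 0, 0]],
  [[0, 0, 0], [0, 0, 0]],
  [[0, 0, 0], [0, 0, 0]],
  [[0, 0, 0], [0, 0, 0]],
])

```text
time: 66.4
tool_pos: [0.4393, -0.1043, 0.0645]
tool_rot: [-3.141, 0.001, 1.55]
contact_force: [-0.9, -7.4, -3.1]
opening: 0.0193
grip_force: 30.0
```

Request:
send_rows([
  [[-0.05, 0, 0], [0, 0, 0]],
  [[-0.04, 0, 0], [0, 0, 0]],
  [[0, 0, 0], [0, 0, 0]],
  [[0, 0, 0], [0, 0, 0]],
  [[0, 0, 0], [0, 0, 0]],
  [[0, 0, 0], [0, 0, 0]],
  [[0, 0, 0], [0, 0, 0]],
  [[0, 0, 0], [0, 0, 0]],
  [[0, 0, 0], [0, 0, 0]],
  [[0, 0, 0], [0, 0, 0]],
])

```text
time: 67.65
tool_pos: [0.4393, -0.1051, 0.0645]
tool_rot: [-3.141, -0.001, 1.55]
contact_force: [0.8, 6.2, 0.4]
opening: 0.0188
grip_force: 30.0
```

Resistance in both directions within 1 mm shows the carrier is seated in the detent. I'll release it, lift and check.

Request:
send_rows([
  [[0.04, 0, 0], [0, 0, 0]],
  [[0, 0, 0], [0, 0, 0]],
  [[0, 0, 0], [0, 0, 0]],
  [[0, 0, 0], [0, 0, 0]],
  [[0, 0, 0], [0, 0, 0]],
  [[0, 0, -0.3], [0, 0, 0]],
  [[0, 0, -0.6], [0, 0, 0]],
  [[0, 0, -0.9], [0, 0, 0]],
  [[0, 0, -1], [0, 0, 0]],
  [[0, 0, -1], [0, 0, 0]],
], gripper=0.2)

```text
time: 68.9
tool_pos: [0.4394, -0.1047, 0.1607]
tool_rot: [3.141, 0.0, 1.55]
contact_force: [-0.2, -0.1, 0.5]
opening: 0.0551
grip_force: 0.0
```

Request:
send_rows([
  [[1, 0, -1], [0, 0, 0]],
  [[1, 0, 0], [0, 0, 0]],
  [[1, 0, 0], [0, 0, 0]],
  [[1, 0, 0], [0, 0, 0]],
  [[1, 0, 0], [0, 0, 0]],
  [[1, 0, 0], [0, 0, 0]],
  [[1, 0, 0], [0, 0, 0]],
  [[1, 0, 0], [0, 0, 0]],
  [[1, 0, 0], [0, 0, 0]],
  [[1, 0, 0], [0, 0, 0]],
])

```text
time: 70.15
tool_pos: [0.4447, 0.146, 0.185]
tool_rot: [3.141, -0.0, 1.55]
contact_force: [0.2, -0.1, 0.5]
opening: 0.055
grip_force: 0.0
```

```bash
python3 - <<'E'
from h import *
im,d,c=look("top");P=cloud(d,c)
cv2.imwrite("pics/t6.png",cv2.resize(im[210:300,200:360],(800,450),interpolation=cv2.INTER_CUBIC))
m=(P[...,2]>.096)&(P[...,2]<.11)&(abs(P[...,0]-.443)<.02)&(abs(P[...,1]+.105)<.02); print(m.sum(),cv2.minAreaRect((P[m][:,:2]*1000).astype(np.float32)))
E
python3 go.py .44 .15 .18
```

```text
46 ((441.1241455078125, -106.89310455322266), (17.338346481323242, 16.671789169311523), 64.23662567138672)
t 70.2 pos [0.4446 0.1483 0.1851] rot [ 3.1408e+00 -1.8000e-03  1.5506e+00] f [-0.5  1.7  0.2] op 0.0552 gf 0.0
shift units (before turn) [ 0.065 -0.187  0.203] (after turn) [ 0.065 -0.187  0.203]
```

View pics/t6.png

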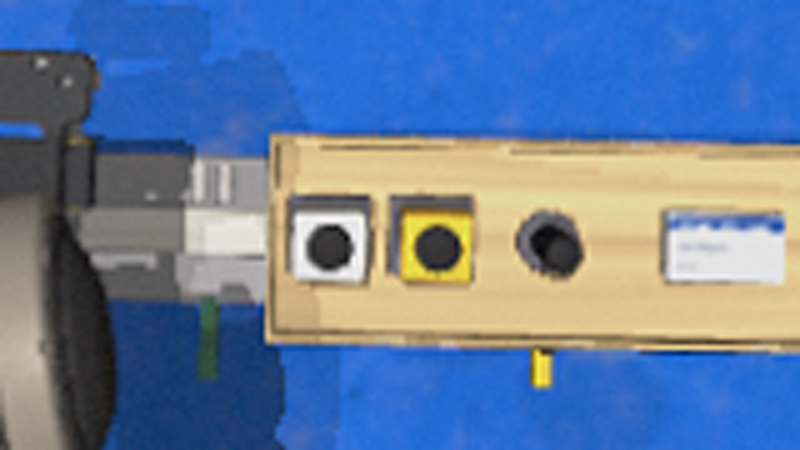

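```bash
python3 -c "
from cell import robot
print(robot.hand_in())"
```

```text
the job is handed in; nothing more can be done
None
```

I handed the job in at about 70 s: the white and yellow fence stops (there was no red one) and the staple box are in the tray, and the carrier is at the yellow mark. Both stations gave the detent's push-back on the handle, though the last picture puts the carrier up to 2 mm past the yellow mark.

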